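# Knock a flush relief tile out of its decorating nest and lay it on the ware board

## Robot

A 7-joint arm with a two-finger parallel gripper is mounted at the origin on a cart in front of the work surface, level with it; the furniture and walls round the work are solid. World frame = base frame: x ahead of the robot, y to its left, z up, the work surface at z = 0. Lengths are in m, angles in rad, forces in N, time in s.
With the tool pointing down it reaches from about 0.4 to 0.9 m from the base axis. Payload 5.6 kg.
Tool frame: the origin (TCP) lies midway between the tips of the shut fingers; the grasp point (between the pads) lies 19 mm behind it; z points along the fingers, y is the line along which they close (so a half turn about z gives the same grasp; the last joint's range is limited). The gripper opens to 92 mm and grips with 3 to 60 N. Pads are 20 mm wide; open, the fingers measure 128 mm over their backs; the gripper's body (75 mm by 189 mm) begins 69 mm behind the grasp point.
Start: joints at [-1.198, 0.468, -0.012, 1.603, 0.006, 1.071, -0.056], TCP at [0.263, 0.595, 0.215] pointing down, gripper open.
Joint ranges: [-2.53, 2.53], [-0.31, 2.02], [-1.57, 1.55], [0.28, 2.44], [-1.29, 4.43], [0.15, 1.84], [-2.92, 2.92]. Speed limits (rad/s): [2.57, 2.57, 3.14, 3.14, 3.14, 3.14, 3.14].

## Interface

Orientations are given as a 3x3 rotation matrix whose columns are the frame's x, y, z axes.
In Python, from station import env, effector, solver, viewer, workorder, search_frame, tip_of gives the robot as it stands. Calls block until the motion is done:
- env.reach(position, orientation): joint-space move of the TCP to a pose.
- env.movel(position, frame=None, rate=0.15): straight line of the TCP; frame=None keeps the orientation; rate is the mean speed in m/s.
- env.goto_joints(angles): joint-space move.
- effector.release() and effector.grasp(squeeze=None): open the fingers fully, or close them until they stop; squeeze is the grip in N (None keeps the last).
- env.pause(seconds).
- solver.inverse_kinematics(position, orientation): joint angles nearest the present ones, or None.
- env.sense(): the state.
- viewer.read_camera(name): name is "side" or "top"; returns (picture, depth): 400x640x3 uint8, red, green, blue; 400x640 float32, m along the optical axis (not along the pixel's ray), 0 where there is no reading.
- viewer.camera_info(name): a dict with "intrinsics" (3x3 intrinsics, pixels), "dist_coeffs" ([k1, k2, p1, p2, k3] as OpenCV has them; the pictures are not rectified), "eye" and "rotation" of the camera in the world. Camera axes: x right, y up, looking along -z (the intrinsics and any distortion apply to the point x, -y, -z); pixel columns grow to the right and rows downward; lengths in m; the calibration is good to about 2 mm. A picture is of the moment at which its call begins. camera_info takes no time and is no camera call.
A pose or a line that the arm cannot do raises env.PlanningError and nothing moves.
- workorder.finish_job(): hands the job in; it is judged then, once.
Trained networks look in the newest picture that a camera, given by its name, has taken for a name from the list of things; names that differ only in an ending like _2 or _b are one class to them, and where a whole thing is asked for, a point or a joint stands for the part that bears it (a point fixed in the world has none). Each returns a list of dicts, best first, with "score" (0 to 1); they miss things now and then, are a little off and sometimes report something else, mostly with a low value. They report only what shows in the picture. A call takes as long as a camera call. They do not tell look-alikes from the thing itself.
- search_frame(camera, name): "at" ([x, y, z] in m, in world coordinates, good to about 4 mm: the middle of the surface that is visible of it).
- tip_of(camera, name): "at" ([x, y, z] in m, in world coordinates, good to about 4 mm: a listed point, or the origin of a listed thing).
The state is a dict: "t": time; "joint_positions": joint angles; "joint_velocities": joint speeds; "tau": joint torques, N m; "ee_pos": TCP position; "tcp_rot": TCP orientation; "wrist_force": force on the tool from outside, world axes, zero at the start; "moment": the same for the moment, N m; "gripper_width": finger opening in m; "grasp_force": force on a finger pad.
Only numpy, scipy, OpenCV 4.12 (cv2) and the standard library are available. Lean on these libraries where they do the work, as an engineer would, in place of code of your own. Each camera call takes 0.05 s, during which the arm holds its last target. There are 200 camera calls.

## Task

The relief tile sits flush in the pocket of the metal decorating nest, gripped by spring plungers, so knock it out from below: slide the safety catch (the hood over the push pad) fully aside and press the pad all the way down, so that the knockout rod lifts the tile clear of its pocket. Then take the tile off the rod and lay it on the free part of the wooden ware board, face up and flat, lengthwise along the board, wholly on it and not touching the tile already there. Keep the tile level, set it down without dropping it, and do not shift the other tile.

Things in the scene. Friction and masses are not known exactly. Their poses are not given: they have to be found in the camera images.
- tile_nest: Fixed fixture, 228 x 116 mm: two metal plates on pillars; deck 90 mm above the table, 110 mm wide. Origin: centre of its underside. +x runs along it to the tile pocket (centre x +56, y 0; 83 x 59 mm, floor at z 79 mm). Push pad at x -72, y 0, between two 12 mm high rails along x, 29 mm to either side of its axis. Spring plungers in the pocket's -y wall grip the tile.
- relief_tile: The tile to move: white ceramic, 80 mm along its x, 56 along its y, 10 thick, plus a raised rim and rosette (2 mm) on its face; 0.1 kg. Origin: centre of its underside, z up. It starts in the pocket, long side along the nest's x, face 1 mm below the deck. With the knockout up its underside is 10.5 mm above the deck, carried in the middle by the rod's 32 mm head; grip across its 56 mm width.
- catch_grip (a point): Top centre of the grip rib of the safety catch, 140 mm above the table. The catch is a dark folded steel hood over the push pad, 44 mm (along the nest's x) x 50 mm, 30 mm high; the rib on it is 12 mm thick (along x), 34 mm long (along y) and 20 mm high. Axes as the nest's.
- catch (a joint): Travel of the safety catch along the nest's +x, towards the tile, m: 0 = over the pad, 0.058 = fully aside, pad free. Starts at 0 to 0.006. Slides with about 1.2 N of friction and stays where it is left.
- pad_top (a point): Top centre of the push pad, a black mushroom cap 32 mm across, 21.5 mm above the deck (111.5 mm above the table) when up. It moves straight down 11 mm; the hood stands over it until the catch is slid aside.
- press_pad (a joint): Travel of the push pad downwards, m: 0 = up, 0.011 = fully down. Through a rocker it lifts the knockout twice as far; pressing takes 5 to 8 N all the way to a hard stop, and it stays down (friction, no return spring).
- knockout (a joint): Rise of the knockout rod through the hole in the pocket's floor, m: 0 = down, 0.022 = fully up. Stays where it is left.
- knockout_head (a point): Top centre of the knockout rod's head (steel, 32 mm across), under the middle of the tile pocket; 78.5 mm above the table when down, 100.5 mm when up.
- ware_board: Wooden ware board, fixed, 300 mm along its x (pointing away from the robot), 106 mm along its y, top face 34 mm above the table. Origin: centre of its underside, on the table.
- dry_tile: A second tile of the same kind and size, already lying roughly lengthwise on the far half of the ware board; the room for another is on the near half, towards the robot. Origin: centre of its underside.
There are look-alikes about, which are no part of the job. Leave any orange look-alike of the relief_tile alone.

How it is judged:
On the way, in this order (a step that is already met when the one before it is completed fails the run):
1. the safety catch is slid aside (at least 48 of 58 mm) (value of joint catch above 0.048 m), for 0.1 s.
2. the knockout has pushed the tile up out of its pocket (rod risen at least 19 of 22 mm, tile on it) (value of joint knockout above 0.019 m and z of relief_tile in the frame of tile_nest above 0.095 m and horizontal distance between relief_tile and knockout_head below 0.015 m), for 0.2 s.
At the end, for the whole second after the job is handed in: The relief tile lies still, released, face up and flat on the ware board (within 0.08 rad of level), lengthwise along it within 0.25 rad, its centre within 110 mm (lengthwise) and 26 mm (crosswise) of the board's centre, not touching the other tile, which is within 15 mm of where it was (x of relief_tile in the frame of ware_board between -0.11 and 0.11 m and y of relief_tile in the frame of ware_board between -0.026 and 0.026 m and z of relief_tile in the frame of ware_board between 0.031 and 0.038 m and angle between relief_tile's own z axis and vertical below 0.08 rad and angle between the x axis of relief_tile and the x axis of ware_board, either way round below 0.25 rad and contact force between relief_tile and dry_tile below 0.05 N and linear speed of relief_tile below 0.02 m/s and distance of dry_tile from where it was at the start of the episode below 0.015 m).
It fails at once if the relief tile is tipped more than 0.6 rad (angle between relief_tile's own z axis and vertical above 0.6 rad).
It fails at once if the relief tile is dropped or thrown (moves faster than 0.5 m/s with no finger on it, away from the nest's rod) (contact force between the fingers and relief_tile below 0.02 N and linear speed of relief_tile above 0.5 m/s and horizontal distance between relief_tile and knockout_head above 0.03 m).
It fails at once if the other tile is shifted by more than 20 mm (distance of dry_tile from where it was at the start of the episode above 0.02 m).
It also fails if it takes over 64 s, if anything falls off the work surface, if the arm or the gripper's body presses on something with over 40 N, if the wrist force passes 120 N, or if a joint passes its speed limit or range.

## Working session

There is one attempt and no reset: what is moved stays moved. The work goes in short steps, each a Python script; the robot and the scene stay as the last script left them, time stands still between calls to the robot, and variables do not carry over. Pictures are saved under pics/ and viewed, at most 10 in all, crops included, and the job is handed in when it is done.

```bash
mkdir -p pics; ls
cat > h.py <<'E'
import numpy as np, cv2
from station import env, effector, solver, viewer, workorder, search_frame, tip_of
def cloud(cam):
    p,d=viewer.read_camera(cam); i=viewer.camera_info(cam)
    K=np.array(i["intrinsics"]);D=np.array(i["dist_coeffs"])
    v,u=np.mgrid[0:400,0:640]
    n=cv2.undistortPoints(np.stack([u,v],-1).reshape(-1,1,2).astype(np.float64),K,D).reshape(400,640,2)
    P=np.stack([n[...,0]*d,-n[...,1]*d,-d],-1)
    W=P@np.array(i["rotation"]).T+np.array(i["eye"]); W[d==0]=np.nan
    return p,W
def down(yaw): # tool z down; tool x at yaw
    c,s=np.cos(yaw),np.sin(yaw)
    return np.array([[c,s,0],[s,-c,0],[0,0,-1.]])
E
python3 - <<'E'
from h import *
for c in("top","side"):
    p,W=cloud(c); cv2.imwrite(f"pics/{c}0.png",p[...,::-1]); np.save(f"{c}0.npy",W)
    print(c,viewer.camera_info(c)["eye"])
    for n in("tile_nest","relief_tile","catch_grip","pad_top","ware_board","dry_tile","knockout_head"):
        print(n,[(np.round(r["at"],3).tolist(),round(r["score"],2)) for r in tip_of(c,n)[:4]])
print(env.sense())
E
```

```text
pics
top [ 0.27115655 -0.07097184  1.24145253]
tile_nest [([0.554, -0.152, -0.0], 0.73)]
relief_tile [([0.547, -0.099, 0.078], 0.72), ([0.404, -0.294, 0.002], 0.7)]
catch_grip [([0.558, -0.221, 0.14], 0.75)]
pad_top []
ware_board [([0.519, 0.117, -0.0], 0.59)]
dry_tile [([0.576, 0.098, 0.032], 0.65)]
knockout_head []
side [ 0.12172501 -0.71346575  0.51352127]
tile_nest [([0.552, -0.152, 0.005], 0.89)]
relief_tile [([0.55, -0.095, 0.08], 0.72), ([0.4, -0.296, -0.0], 0.59), ([0.556, -0.151, 0.002], 0.34)]
catch_grip [([0.555, -0.221, 0.14], 0.79)]
pad_top [([0.563, -0.224, 0.11], 0.35)]
ware_board [([0.522, 0.111, 0.005], 0.6)]
dry_tile [([0.577, 0.097, 0.033], 0.64)]
knockout_head []
{'t': 0.8, 'joint_positions': array([-1.19802109,  0.46749834, -0.01159076,  1.60269717,  0.00600007,
        1.0713965 , -0.05631431]), 'joint_velocities': array([-1.32527475e-05,  2.91330566e-04, -6.20888029e-04, -4.55753476e-04,
        1.05290792e-03, -1.69488325e-03, -1.00398251e-03]), 'tau': array([-6.16094931e-04, -5.20362318e+01, -1.24739177e-02, -2.44035316e+01,
       -5.66023355e-02,  1.14068220e-02,  8.52903497e-06]), 'ee_pos': array([0.2625835 , 0.59461162, 0.21459461]), 'tcp_rot': array([[-9.14765550e-01,  4.03985130e-01,  5.35748961e-05],
       [ 4.03985131e-01,  9.14765551e-01,  1.73665405e-05],
       [-4.19926452e-05,  3.75297745e-05, -9.99999998e-01]]), 'wrist_force': array([-0.52512993,  0.70069337, -0.46105176]), 'moment': array([ 0.0154713 , -0.03367167,  0.07913936]), 'grasp_force': 0.0, 'gripper_width': 0.09204423549812775}
```

View pics/top0.png

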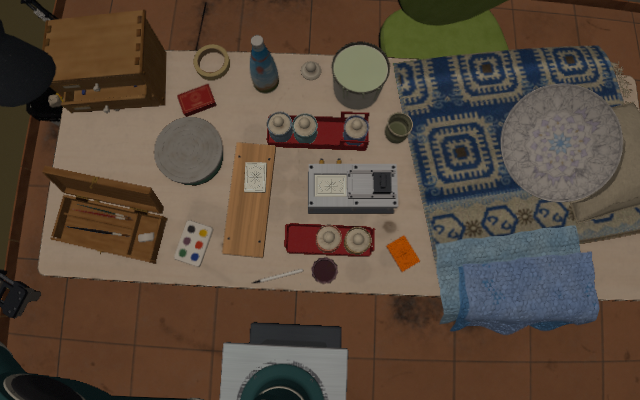

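View pics/side0.png

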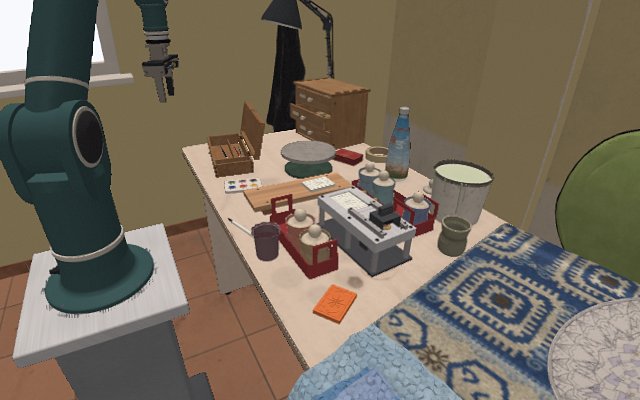

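Run:
```python
import numpy as np, cv2
for c in("top","side"):
    W=np.load(c+"0.npy"); p=cv2.imread(f"pics/{c}0.png")
    def rect(name,m):
        n,l,s,_=cv2.connectedComponentsWithStats(m.astype(np.uint8))
        if n<2: print(c,name,"none");return
        k=1+np.argmax(s[1:,4]); q=W[l==k]
        r=cv2.minAreaRect((q[:,:2]*1000).astype(np.float32)); print(c,name,np.round(r[0],1),np.round(r[1],1),round(r[2],1),"z",round(float(np.median(q[:,2])),4),len(q))
    x,y,z=W[...,0],W[...,1],W[...,2]
    rect("deck+",(z>.078)&(z<.1)&(y<0)&(x>.35))
    rect("rib",(z>.130)&(z<.15)&(y<0)&(x>.35))
    rect("hood",(z>.112)&(z<.128)&(y<0)&(x>.35))
    rect("board",(z>.026)&(z<.055)&(y>0)&(x>.3)&(x<.75))
    w=p.min(-1)>150
    rect("dry",(z>.038)&(z<.055)&(y>0)&(x>.3)&(x<.75))
    rect("tile",(z>.07)&(z<.1)&(y<0)&(x>.35)&w)
    rect("drywhite",(z>.03)&(z<.055)&(y>0)&(x>.3)&w)
```

```text
top deck+ [ 563.1 -152.7] [125.7 221.5] 2.6 z 0.0907 3181
top rib [ 784.2 -804.1] [188.7  37.2] 41.6 z 0.1355 447
top hood [ 859.8 -159.6] [139.1 147.3] 59.7 z 0.12 2185
top board [522.7 114.2] [107.6 302.2] 87.3 z 0.0356 4620
top dry [433.6 484.9] [291.4 147.3] 80.9 z 0.0481 1298
top tile [ 541.1 -130.2] [0.3 6.9] 88.2 z 0.0879 3
top drywhite [543.2 112.1] [13.3  0.6] 89.8 z 0.0487 6
side deck+ [ 561.7 -152.8] [125.5 224.2] 1.9 z 0.0895 2281
side rib [1219.4 -352.8] [ 33.4 157.6] 15.2 z 0.1396 528
side hood [ 858.9 -163. ] [150.5 141.3] 36.3 z 0.1194 1209
side board [539.7  90.8] [150.8 337.8] 87.7 z 0.034 2011
side dry [430.6 483.3] [294.3 151.7] 81.7 z 0.0459 476
side tile [ 558.9 -151.3] [117.6 222.5] 2.5 z 0.0896 1412
side drywhite [580.4 109.2] [85.3 79.9] 0.9 z 0.0439 252
```

The top view shows the nest at px (352,188), with the tile on its left (330,186) and the hood on its right (382,182). The board is at (250,200) with the dry tile on its far half. Trays of jars stand on both sides of the nest, so I'll measure their heights as well as refining the fits.

Run:
```python
import numpy as np, cv2
for c in("top","side"):
    W=np.load(c+"0.npy"); p=cv2.imread(f"pics/{c}0.png").astype(int)
    x,y,z=W[...,0],W[...,1],W[...,2]
    def rect(name,m):
        q=W[m]
        if len(q)<5: print(c,name,len(q));return
        r=cv2.minAreaRect((q[:,:2]*1000).astype(np.float32)); print(c,name,np.round(r[0],1),np.round(r[1],1),round(r[2],1),"z",round(float(np.median(q[:,2])),4),round(float(q[:,2].max()),4),len(q),"mean",np.round(q[:,:2].mean(0),4))
    nest=(x>.49)&(x<.63)&(y>-.28)&(y<-.02)
    rect("deck",nest&(z>.084)&(z<.096))
    rect("rib",nest&(z>.134)&(z<.15))
    rect("hood",nest&(z>.113)&(z<.127))
    bd=(x>.34)&(x<.69)&(y>.03)&(y<.19)
    rect("board",bd&(z>.029)&(z<.039))
    rect("dry",bd&(z>.0415)&(z<.06))
    br=(p.min(-1)>140)&(p.max(-1)-p.min(-1)<70)
    rect("tilewhite",nest&(y>-.17)&br&(z<.1)&(z>.08))
    for nm,xa,xb in(("near",.36,.485),("far",.63,.78)):
        m=(x>xa)&(x<xb)&(y>-.3)&(y<.05)
        for y0 in np.arange(-.28,.04,.04):
            k=m&(y>y0)&(y<=y0+.04)&(z>.03)
            if k.sum()>3: print(c,nm,round(y0,2),"zmax",round(float(z[k].max()),3),"x",round(float(x[k].min()),3),round(float(x[k].max()),3))
p=cv2.imread("pics/top0.png")[120:270,210:420]; cv2.imwrite("pics/crop.png",cv2.resize(p,None,fx=3.7,fy=3.7,interpolation=cv2.INTER_CUBIC))
```

```text
top deck [ 563.1 -152.7] [125.7 221.5] 2.6 z 0.0907 0.096 2980 mean [ 0.5544 -0.1367]
top rib [ 559.1 -220.3] [34.4 12.3] 6.6 z 0.1399 0.1468 73 mean [ 0.5578 -0.2207]
top hood [ 559.1 -221.4] [50.8 45. ] 2.4 z 0.1206 0.127 296 mean [ 0.5576 -0.2215]
top board [531.8 102.9] [129.1 321.9] 87.1 z 0.035 0.039 3775 mean [0.51   0.1153]
top dry [538.8 100.8] [ 89.1 319. ] 81.4 z 0.0456 0.0596 656 mean [0.5793 0.0986]
top tilewhite [554.1 -93.7] [50.9 72.5] 2.9 z 0.0909 0.096 61 mean [ 0.5434 -0.1041]
top near -0.24 zmax 0.09 x 0.387 0.46
top near -0.2 zmax 0.107 x 0.386 0.462
top near -0.16 zmax 0.104 x 0.386 0.461
top near -0.12 zmax 0.106 x 0.36 0.46
top near -0.08 zmax 0.08 x 0.361 0.462
top near -0.04 zmax 0.043 x 0.386 0.462
top near 0.0 zmax 0.088 x 0.386 0.461
top far -0.28 zmax 0.081 x 0.696 0.761
top far -0.24 zmax 0.082 x 0.721 0.738
top far -0.2 zmax 0.105 x 0.674 0.758
top far -0.16 zmax 0.107 x 0.673 0.759
top far -0.12 zmax 0.081 x 0.673 0.758
top far -0.08 zmax 0.081 x 0.674 0.758
top far -0.04 zmax 0.11 x 0.675 0.749
top far 0.0 zmax 0.104 x 0.674 0.757
side deck [ 561.7 -
[... 352 characters left out ...]
6.9] 15.6 z 0.0439 0.0598 285 mean [0.5856 0.0924]
side tilewhite [ 556.9 -105. ] [117.8 128.7] 2.0 z 0.0895 0.0997 998 mean [ 0.5496 -0.101 ]
side near -0.24 zmax 0.084 x 0.386 0.46
side near -0.2 zmax 0.103 x 0.386 0.462
side near -0.16 zmax 0.076 x 0.385 0.452
side near -0.12 zmax 0.103 x 0.361 0.456
side near -0.08 zmax 0.075 x 0.36 0.45
side near -0.04 zmax 0.038 x 0.386 0.388
side near 0.0 zmax 0.084 x 0.389 0.459
side far -0.28 zmax 0.076 x 0.693 0.762
side far -0.2 zmax 0.103 x 0.672 0.757
side far -0.16 zmax 0.103 x 0.672 0.756
side far -0.12 zmax 0.077 x 0.674 0.754
side far -0.08 zmax 0.079 x 0.672 0.756
side far -0.04 zmax 0.105 x 0.672 0.754
side far 0.0 zmax 0.103 x 0.674 0.747
```

View pics/crop.png

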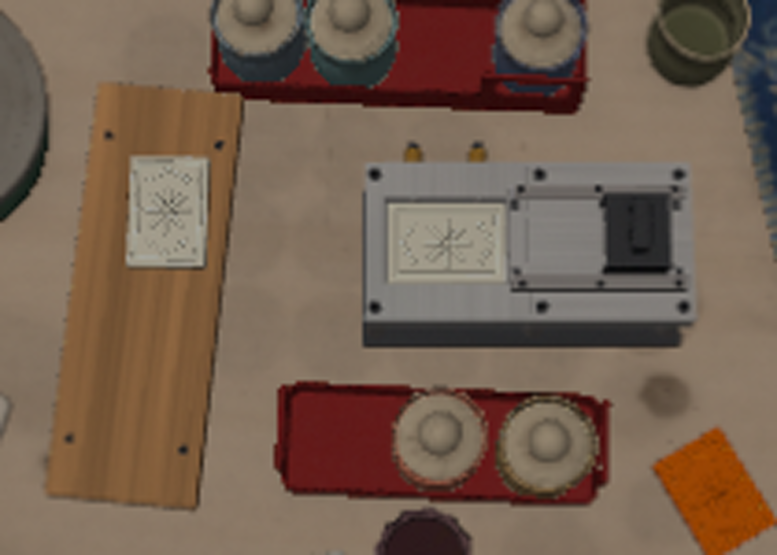

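Run:
```python
from h import *
a=np.deg2rad(2.4); n=np.array([-np.sin(a),np.cos(a),0])
R=down(a)
s=env.sense()["ee_pos"]
env.movel([s[0],s[1],.3])
env.reach([.558,-.2215,.23],R)
env.movel([.558,-.2215,.125],rate=.12)
effector.grasp(20)
s=env.sense();print(s["t"],s["gripper_width"],s["ee_pos"],s["wrist_force"])
p=s["ee_pos"].copy()
for d in (.045,.049,.052,.054,.056,.058,.060):
    env.movel(p+n*d,rate=.05); s=env.sense()
    print(d,s["ee_pos"],s["wrist_force"].round(1))
    if s["wrist_force"]@n<-8 or s["wrist_force"]@n>8: break
effector.release(); s=env.sense()
env.movel(s["ee_pos"]+[0,0,.1],rate=.2)
print(env.sense()["t"])
for c in("side","top"):
    W=cloud(c)[1];x,y,z=np.moveaxis(W,-1,0)
    q=W[(abs(x-.555)<.06)&(y>-.28)&(y<-.05)&(z>.133)&(z<.146)]; print(c,"rib",len(q),q.mean(0) if len(q) else 0)
    for nm in("catch_grip","pad_top","relief_tile"): print(nm,[(np.round(r["at"],3).tolist(),round(r["score"],2)) for r in tip_of(c,nm)[:3]])
```

```text
6.775 0.011885452835399513 [ 0.55801142 -0.22157973  0.12499929] [ 0.00326992 -0.31768746 -0.83266929]
0.045 [ 0.55595188 -0.17611477  0.12497097] [-1.6  1.5  2.2]
0.049 [ 0.55581818 -0.17252693  0.12498907] [-2.2  0.3  1.1]
0.052 [ 0.55566765 -0.16949515  0.12496846] [-1.4 -1.1  1.1]
0.054 [ 0.55559784 -0.16747907  0.12497725] [-2.2 -1.2  0.6]
0.056 [ 0.55555806 -0.16624151  0.12498479] [-1.7 -3.8 -0.7]
0.058 [ 0.55550427 -0.1661711   0.12499604] [-0.5 -7.4 -3.3]
0.06 [ 0.55555139 -0.16611888  0.12505755] [  0.3 -11.   -7.1]
11.2083
side rib 70 [ 0.55345958 -0.16849614  0.13778559]
catch_grip [([0.557, -0.165, 0.138], 0.58)]
pad_top [([0.56, -0.224, 0.112], 0.6)]
relief_tile [([0.4, -0.297, -0.002], 0.69), ([0.55, -0.095, 0.079], 0.52)]
top rib 67 [ 0.55441461 -0.16531776  0.14040131]
catch_grip [([0.556, -0.163, 0.142], 0.71)]
pad_top [([0.557, -0.226, 0.111], 0.53)]
relief_tile [([0.4, -0.294, 0.002], 0.59), ([0.552, -0.1, 0.076], 0.47)]
```

The catch stopped at its hard stop (y −0.166). That puts the pad at y −0.224, which matches what the networks report. Next I'll press the pad.

Run:
```python
from h import *
a=np.deg2rad(2.4); R=down(a+np.pi/2)
effector.grasp(20)
env.reach([.558,-.2242,.20],R)
print(env.sense()["joint_positions"].round(2))
env.movel([.558,-.2242,.116],rate=.1)
for z in (.110,.106,.103,.101,.0995,.0985,.0975,.0965):
    env.movel([.558,-.2242,z],rate=.04); s=env.sense(); print(z,s["ee_pos"].round(4),s["wrist_force"].round(1))
    if s["wrist_force"][2]>20: break
env.pause(.3)
env.movel([.558,-.2242,.20],rate=.2); print(env.sense()["t"])
for c in("side","top"):
    p,W=cloud(c); x,y,z=np.moveaxis(W,-1,0)
    m=(abs(x-.553)<.05)&(y>-.15)&(y<-.04)&(z>.103)&(z<.125)
    # exclude hood
    q=W[m&(y>-.1425)]; r=cv2.minAreaRect((q[:,:2]*1000).astype(np.float32)); print(c,r,np.median(q[:,2]),len(q),q.mean(0).round(4))
    for nm in("relief_tile",): print(nm,[(np.round(r["at"],3).tolist(),round(r["score"],2)) for r in tip_of(c,nm)[:3]])
    if c=="side": cv2.imwrite("pics/s2.png",cv2.resize(p[150:300,230:470,::-1],None,fx=3,fy=3))
```

```text
[-0.14  0.44  0.62  1.77 -0.29  1.02  0.63]
0.11 [ 0.5588 -0.2245  0.1106] [ 1.9 -0.7  1.9]
0.106 [ 0.5588 -0.2245  0.1067] [ 1.3 -1.4  3.5]
0.103 [ 0.5588 -0.2245  0.1037] [ 1.3 -1.9  4.6]
0.101 [ 0.5588 -0.2246  0.1018] [ 0.4 -0.2  5.8]
0.0995 [ 0.5588 -0.2245  0.1006] [0.1 0.5 7.9]
0.0985 [ 0.5589 -0.2246  0.1005] [-2.2  0.3 14.7]
0.0975 [ 0.5589 -0.2246  0.1003] [-4.   2.  20.9]
18.05
side ((551.3836669921875, -97.20205688476562), (57.09852981567383, 82.17378997802734), 2.0040431022644043) 0.1102720266795233 405 [ 0.5461 -0.0977  0.1099]
relief_tile [([0.546, -0.096, 0.102], 0.74), ([0.401, -0.296, 0.001], 0.61)]
top ((550.7642211914062, -82.07609558105469), (55.20172119140625, 49.208614349365234), 2.5435729026794434) 0.11159806745167766 260 [ 0.5579 -0.0737  0.1116]
relief_tile [([0.4, -0.295, 0.003], 0.71), ([0.552, -0.095, 0.096], 0.66), ([0.575, 0.1, 0.034], 0.18)]
```

View pics/s2.png

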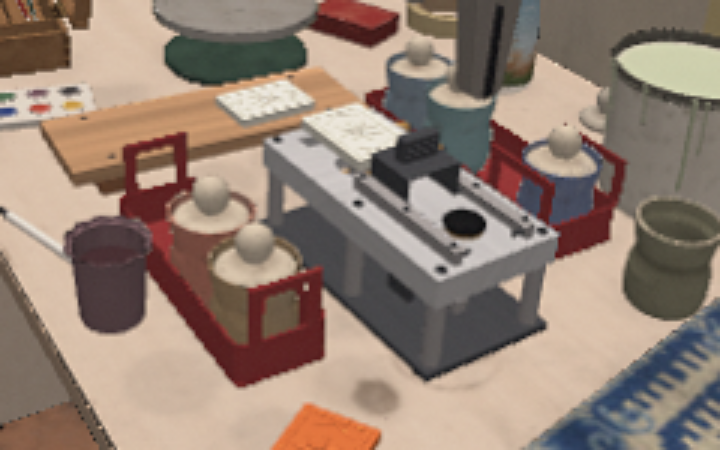

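The side view shows the tile raised on the rod (px 360,130), the pad down (465,222) and the hood aside. The tile's face is at z 0.110–0.112, as expected. Now I'll pick it up.

Run:
```python
from h import *
a=np.deg2rad(2.4); R=down(a+np.pi/2)
effector.release()
env.reach([.5518,-.0965,.20],R)
env.movel([.5518,-.0965,.103],rate=.12)
effector.grasp(20); s=env.sense(); print(s["gripper_width"],s["grasp_force"],s["ee_pos"],s["wrist_force"].round(1))
env.movel([.5518,-.0965,.20],rate=.1); s=env.sense(); print(s["t"],s["gripper_width"],s["grasp_force"],s["ee_pos"])
for yaw in (-3.3,176.7): 
    q=solver.inverse_kinematics([.450,.118,.2],down(np.deg2rad(yaw))); print(yaw,None if q is None else np.round(q,2))
W=cloud("top")[1];x,y,z=np.moveaxis(W,-1,0)
m=(x>.36)&(x<.7)&(y>.05)&(y<.18)&(z>.029)&(z<.039)
n,l,st,_=cv2.connectedComponentsWithStats(m.astype(np.uint8)); q=W[l==1+np.argmax(st[1:,4])]
print(cv2.minAreaRect((q[:,:2]*1000).astype(np.float32)))
m=(x>.5)&(x<.65)&(y>.04)&(y<.16)&(z>.0405)&(z<.055)
n,l,st,_=cv2.connectedComponentsWithStats(m.astype(np.uint8)); q=W[l==1+np.argmax(st[1:,4])]
print("dry",cv2.minAreaRect((q[:,:2]*1000).astype(np.float32)),len(q))
```

```text
0.05569255867573195 19.999211132526398 [ 0.55188216 -0.09644257  0.1031172 ] [ 0.6 -0.2  0.8]
22.9083 0.05560867134278124 19.998885691165924 [ 0.55132326 -0.09637724  0.19935338]
-3.3 [-1.13  0.22  0.93  2.1  -0.22  0.92 -1.72]
176.7 [-0.57  0.17  0.27  2.07 -0.06  0.91  1.24]
((524.430908203125, 114.53218078613281), (107.4624252319336, 298.2294006347656), 86.98580169677734)
dry ((577.4951782226562, 100.94194030761719), (81.50482940673828, 56.34455871582031), 1.1283122301101685) 628
```

Run:
```python
from h import *
R=down(np.deg2rad(176.9))
env.movel([.454,.118,.2],frame=R,rate=.08)
env.movel([.454,.118,.055],rate=.1)
for z in (.042,.039,.0375,.0365,.0355,.0345):
    env.movel([.454,.118,z],rate=.03); s=env.sense(); print(z,s["ee_pos"].round(4),s["wrist_force"].round(1),s["grasp_force"])
    if s["wrist_force"][2]>2.5: break
effector.release(); env.movel([.454,.118,.2],rate=.12)
print(env.sense()["t"])
env.movel([.454,-.05,.3],rate=.25)
for c in("top","side"):
    p,W=cloud(c);x,y,z=np.moveaxis(W,-1,0)
    for xa,xb in((.38,.52),(.52,.65)):
        m=(x>xa)&(x<xb)&(y>.04)&(y<.18)&(z>.041)&(z<.055); q=W[m]
        if len(q)>5: print(c,cv2.minAreaRect((q[:,:2]*1000).astype(np.float32)),len(q),np.median(q[:,2]))
cv2.imwrite("pics/s3.png",cv2.resize(p[130:280,200:440,::-1],None,fx=3,fy=3))
```

```text
0.042 [0.4539 0.1179 0.0418] [-0.   0.1 -1.9] 19.998839199543
0.039 [0.4539 0.118  0.0389] [-0.1  0.1 -1.4] 19.998876750469208
0.0375 [0.4539 0.118  0.0375] [-0.   0.1 -1.4] 19.998946487903595
0.0365 [0.4542 0.118  0.0366] [0.9 0.5 1.2] 19.99921202659607
0.0355 [0.4542 0.1181 0.0365] [-2.6 -1.1 12.5] 20.00228315591812
31.45
top ((440.7129821777344, 129.13587951660156), (75.72444152832031, 107.1075210571289), 86.39739990234375) 655 0.045484731731991745
top ((582.1554565429688, 118.1808090209961), (85.15754699707031, 100.60076904296875), 40.073978424072266) 394 0.045589400884426534
side ((454.2503967285156, 114.82549285888672), (58.80986022949219, 80.89566040039062), 86.68525695800781) 294 0.043887554776562226
side ((577.7849731445312, 97.73138427734375), (79.64420318603516, 58.13961410522461), 0.5096790790557861) 260 0.04384311508757613
```

View pics/s3.png

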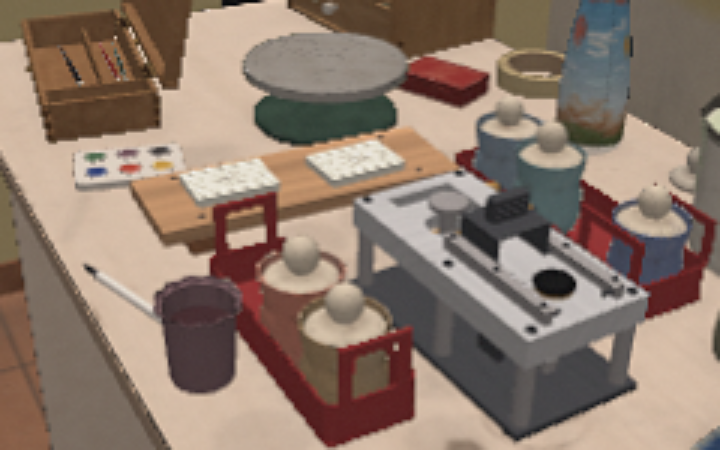

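The relief tile (px 228,180) lies flat, face up and lengthwise on the near half of the board. It is well clear of the dry tile (355,160), which hasn't moved.

```bash
python3 -c "
from station import workorder
print(workorder.finish_job())"
```

```text
the job is handed in; nothing more can be done
None
```

The job is handed in: the catch was slid fully aside, the pad was pressed to its stop, and the relief tile now lies flat, face up and lengthwise on the near half of the ware board, with the dry tile where it was; the hand-in returned no verdict.

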